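# Seat the flat beater in the mixer's drive and hold it down

## Robot

A 7-joint arm with a two-finger parallel gripper is mounted at the origin on the work surface. World frame = base frame: x ahead of the robot, y to its left, z up, the work surface at z = 0. Lengths are in mm, angles in rad, forces in N, time in s.
With the tool pointing down it reaches from about 350 to 775 mm from the base axis. Payload 3.1 kg.
Tool frame: the origin (TCP) lies at the very end of the fingers, on their centre line; the grasp point (between the pads) lies 19 mm behind it; z points along the fingers, y is the line along which they close (so a half turn about z gives the same grasp; the last joint's range is limited). The gripper opens to 85 mm and grips with 20 to 120 N. Pads are 22 mm wide; open, the fingers measure 114 mm over their backs; the gripper's body (76 mm by 85 mm) begins 54 mm behind the grasp point. The pads swing forward as they close: fully open they stand 13 mm farther back than shut.
Start: joints at [1.209, 0.311, 0.014, 1.512, -0.004, 1.319, -0.027], TCP at [172.94, -522.12, 231.304] pointing down, gripper open.
Joint ranges: [-2.7, 2.7], [-0.3, 1.91], [-1.27, 1.3], [0.12, 2.57], [-1.44, 4.58], [0.2, 2.03], [-3.05, 3.05]. Speed limits (rad/s): [2.79, 2.79, 3.14, 3.14, 3.14, 3.14, 3.14].

## Interface

Orientations are given as a unit quaternion [w, x, y, z].
In Python, from bench import env gives the robot as it stands. The module is installed in compiled form; this text tells all that it offers.
- The arm moves only by the tool send_rows, never from a script. Its argument "steps" is text: rows parted by semicolons, each of 4 numbers parted by spaces: the shift along the tool's x, y, z scaled (see below), then the turn about the tool's z scaled (see below). A call has 1 to 20 rows; each row shifts and turns the commanded pose from where the row before left it, along the tool's axes as they then stand; what a row does not reach is not made up. The controller multiplies each number of a shift by 0.4 m and each number of a turn by 4 degrees. A row lasts 1/8 s, in which the tool goes at most 62.5 mm and 10.7 degrees, less where a joint would pass 70% of its speed; a pose out of reach is approached as far as the arm can. A call with a number of a shift or a turn outside -1 to 1 is refused whole. A call with a gripper value outside its range is refused whole. "fingers" is the opening, from -1 (shut) to 1 (fully open), so that 0 is half open, set as the call begins (left out, the last holds). The fingers move at their own pace and stop on an object; "squeeze" is the grip in N (left out, the last holds). Time passes only in rows, so rows that do not move let the fingers close. It gives the time, the measured TCP pose, the force, the opening and the grip force at its end, in the units of the state.
- env.get_state(): the state, without advancing time (a new reading comes with each control period).
- env.get_image(name): name is "side" or "top" or "wrist"; returns a dict with "color" (420x560x3 uint8, red, green, blue), "z_map" (420x560 float32, mm along the optical axis (not along the pixel's ray), 0 where there is no reading), "K" (3x3 intrinsics, pixels), "rvec" (rotation vector, rad) and "tvec" (3), from world to camera coordinates, as OpenCV has them. Camera axes: x right, y down, z forward; pixel columns grow to the right and rows downward; lengths in mm; the calibration is good to about 2 mm. A picture is of the moment at which its call begins.
- env.close_job(): hands the job in; it is judged then, once.
The state is a dict: "clock": time; "q": joint angles; "qvel": joint speeds; "effort": joint torques, N m; "eef_pos": TCP position; "orientation": TCP orientation; "ft_force": force on the tool from outside, world axes, zero at the start; "moment": the same for the moment, N m; "grip_width": opening from 0.0 (shut) to 1.0 (fully open); "grip_force": force on a finger pad.
Only numpy, scipy, OpenCV 4.12 (cv2) and the standard library are available. Lean on these libraries where they do the work, as an engineer would, in place of code of your own. Each camera call takes 0.05 s, during which the arm holds its last target. There are 200 camera calls.

## Task

Slide the blue shutter on the white mixer base fully open, then lift the flat beater out of its wooden holder and put it stem-down in the orange drive coupling under the shutter, turning it until the splines mesh. Push it fully home against the spring, until its black collar sits on the coupling, and finish while still holding it pressed down there, upright and not let go. Leave the shutter open and do not disturb the jar, stapler, pegs, mug or spool.

Things in the scene. Friction and masses are not known exactly. Their poses are not given: they have to be found in the camera images.
- mixer: White mixer drive base fixed to the counter, 140 (x) x 250 (y) x 85 mm high. Origin: centre of its underside. Its y axis is the shutter's direction of travel. In its top is an open well, 80 x 80 mm and 37 mm deep, centred at y = -60 mm; the shutter covers it at first
- shutter_tab (a point): Middle of the upright blue tab on the shutter (the place to pinch). The tab is 44 mm wide along the mixer's x, 12 mm thick along the mixer's y (the travel), and stands 33 mm up from the shutter plate; this point lies 17 mm above the plate's upper face and 16 mm below the tab's top, which is 125 mm above the counter (carry the beater over it, not into it). The blue plate is 106 x 100 x 5 mm. Axes as the mixer's
- shutter (a joint): Slide of the shutter, m: 0 shut over the well, 0.105 fully open; grows towards the mixer's +y. About 2 N of friction; stays where it is left
- socket (a point): Centre of the orange drive coupling in the well, level with the top of its four dogs (4 mm below the mixer's top face). The dogs are 13 mm square blocks standing 26 mm above where the stem's end comes when home, with chamfered tops; between them runs a cross of slots 10 mm wide. This point's x and y axes lie along the slots and z is up. The coupling may stand at any angle to the mixer; it is stiff but gives under about 0.2 N m of twist
- ejector (a joint): Steel spring pin, 8 mm across, in the middle of the coupling, m: 0 up, grows as it is pushed down. The stem's end meets it 16 mm below the dogs' tops; with the stem fully home it reads 0.010. It pushes back with 3 N at first and 8 N when home, so the beater rises again if it is not held down
- beater_grip (a point): Middle of the top bar of the grey flat beater (the place to grip). The bar is 56 mm wide along this point's x, 12 mm thick along its y (grip across this), 28 mm high. z is up, away from the stem. Below the bar is an open frame of the same thickness, then a 14 mm stem. The beater is 110 mm long and weighs about 150 g
- beater_tip (a point): Centre of the stem's lower end, 96 mm below beater_grip, same axes. The lowest 26 mm of the stem is a cross of splines, 24 mm across and 7 mm wide, its arms along x and y (so it meshes at every quarter turn), chamfered over the last 3 mm; above it is a round black collar, 40 mm across and 6 mm thick, whose underside (26 mm above this point) lands on the dogs when home
- holder: Wooden holder fixed to the counter: square post 38 x 38 x 40 mm high with a 28 mm square hole, on a 70 mm square foot. Origin: centre of its underside. The beater stands in it stem-down with its collar on the rim, tip 14 mm above the counter
- bead_jar: Glass bead jar with yellow screw lid, 60 mm across, 78 mm high; origin: centre of underside. Not to be disturbed
- stapler: Chrome stapler, 135 x 36 x 48 mm high; origin: centre of underside. Not to be disturbed
- peg_a: Wooden clothes peg, 72 x 11 x 12 mm, lying on the orange mat; origin: centre of underside. Not to be disturbed
- peg_b: Second such clothes peg on the mat. Not to be disturbed
- mug: Blue mug, 80 mm across, 90 mm high; origin: centre of underside. Not to be disturbed
- spool: Red thread spool, 32 mm across, 40 mm high; origin: centre of underside. Not to be disturbed
There are look-alikes about, which are no part of the job. Several things have the shape of the holder; the one meant has the colours described above.

How it is judged (in metres and radians):
On the way, in this order (a step that is already met when the one before it is completed fails the run):
1. the shutter is slid open to within 10 mm of its stop (value of joint shutter above 0.095 m), for 0.2 s.
2. the beater is lifted clear of its holder (z of beater_grip in the frame of holder above 0.145 m), for 0.1 s.
At the end, for the whole second after the job is handed in: Shutter still open (within 15 mm of its stop); the beater upright (0.1 rad) in the coupling, within 4 mm of its axis, splines in the slots (0.25 rad), at least 24 of its 26 mm deep and the spring pin pushed down at least 8 of 10 mm; the fingers still on the beater (over 2 N) and the beater still (value of joint shutter above 0.09 m and horizontal distance between beater_tip and socket below 0.004 m and z of beater_tip in the frame of socket below -0.024 m and angle between beater_tip's own z axis and vertical below 0.1 rad and (angle between the x axis of beater_tip and the x axis of socket, either way round below 0.25 rad or angle between the x axis of beater_tip and the y axis of socket, either way round below 0.25 rad) and value of joint ejector above 0.008 m and contact force between the fingers and beater above 2 N and linear speed of beater below 0.02 m/s); the arm keeps its last pose, push and grip.
It fails at once if the bead jar is moved more than 30 mm or tipped over (distance of bead_jar from where it was at the start of the episode above 0.03 m or angle between bead_jar's own z axis and vertical above 0.5 rad).
It fails at once if the stapler is moved more than 30 mm or tipped over (distance of stapler from where it was at the start of the episode above 0.03 m or angle between stapler's own z axis and vertical above 0.5 rad).
It fails at once if a clothes peg is moved more than 30 mm or tipped over (distance of any of peg_a, peg_b from where it was at the start of the episode above 0.03 m or angle between any of peg_a, peg_b's own z axis and vertical above 0.5 rad).
It fails at once if the mug or spool is moved more than 30 mm or tipped over (distance of any of mug, spool from where it was at the start of the episode above 0.03 m or angle between any of mug, spool's own z axis and vertical above 0.5 rad).
It also fails if it takes over 54 s, if anything falls off the work surface, if the arm or the gripper's body presses on something with over 40 N, if the wrist force passes 120 N, or if a joint passes its speed limit or range.

## Working session

There is one attempt and no reset: what is moved stays moved. The work goes in short steps, Python scripts to look and compute and a tool call to move; the robot and the scene stay as the last step left them, time stands still between calls to the robot, and variables do not carry over. Pictures are saved under pics/ and viewed, at most 10 in all, crops included, and the job is handed in when it is done.

Besides the shell and the picture viewer there is one more tool, called after "Call:" in YAML: its name, and indented under it one key for each argument. send_rows: Moves the arm, as the interface text tells. Shifts and turns lie within -1 to 1; 1 stands for 0.4 m of shift or 4 degrees of turn. Its arguments: {"type":"object","properties":{"steps":{"type":"string"},"fingers":{"type":"number"},"squeeze":{"type":"number"}},"required":["steps"]}

```bash
mkdir -p pics; cat > h.py <<'E'
import numpy as np, cv2
from bench import env
def shot(n,f=None):
    im=env.get_image(n)
    if f: cv2.imwrite(f,im['color'][:,:,::-1])
    np.savez('last_%s.npz'%n,**im)
    return im
def load(n): return dict(np.load('last_%s.npz'%n))
def pts(im):
    R=cv2.Rodrigues(np.array(im['rvec'],float))[0];t=np.array(im['tvec'],float).ravel();K=np.array(im['K'])
    v,u=np.mgrid[:420,:560];z=im['z_map'].astype(float)
    c=np.stack([(u-K[0,2])/K[0,0]*z,(v-K[1,2])/K[1,1]*z,z],-1)
    w=(c-t)@R; w[z==0]=np.nan
    return w
def ray(im,uv,zp):
    R=cv2.Rodrigues(np.array(im['rvec'],float))[0];t=np.array(im['tvec'],float).ravel();K=np.array(im['K'])
    uv=np.atleast_2d(np.array(uv,float));d=np.c_[(uv[:,0]-K[0,2])/K[0,0],(uv[:,1]-K[1,2])/K[1,1],np.ones(len(uv))]@R
    o=-R.T@t
    return o+d*((zp-o[2])/d[:,2])[:,None]
E
python3 - <<'E'
from h import *
a=shot('top')['color'];b=shot('side')['color']
cv2.imwrite('pics/a.png',a[:,:,::-1]);cv2.imwrite('pics/b.png',b[:,:,::-1])
print(env.get_state())
E
```

```text
{'clock': 0.1, 'q': array([ 1.20935048,  0.31165694,  0.01398062,  1.51289107, -0.00438458,
        1.31919758, -0.02722569]), 'qvel': array([ 0.00088721, -0.00223611,  0.00057756, -0.00427204, -0.00033777,
       -0.0027652 ,  0.0001416 ]), 'effort': array([ 5.58192241e-04, -3.80859482e+01,  1.46422363e-01, -2.31242573e+01,
        1.22803001e-02,  8.06906173e-03,  2.59576723e-06]), 'eef_pos': array([ 172.68874079, -521.50169781,  230.3257732 ]), 'orientation': array([-1.03853157e-03,  9.87241673e-01,  1.59225481e-01, -2.18334071e-04]), 'ft_force': array([-0.70758155,  0.39089715, -0.25091354]), 'moment': array([-0.05184188, -0.00131294, -0.00437296]), 'grip_force': 0.0, 'grip_width': 1.0039870274860117}
```

View pics/a.png

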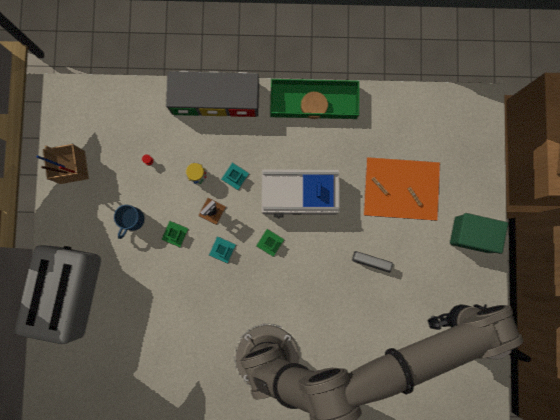

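View pics/b.png

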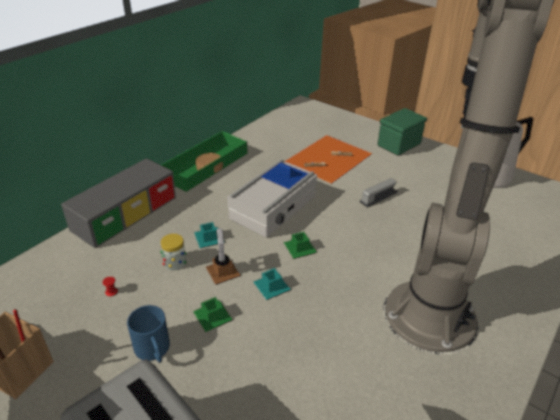

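The top view shows the brown holder with the grey beater at (211,210). Its look-alikes are teal at (235,176) and (223,250), and green at (175,234) and (270,243). Only the brown one is wooden and holds the beater. The mixer is at (300,192) with its blue shutter to the right at (320,190), so it opens towards the left. I'll measure next and check with a crop.

```bash
python3 - <<'E'
from h import *
im=load('top');w=pts(im);c=im['color'];hsv=cv2.cvtColor(c,cv2.COLOR_RGB2HSV)
def rep(n,m):
    p=w[m];p=p[~np.isnan(p[:,0])]
    if len(p)<3: print(n,len(p));return
    r=cv2.minAreaRect(p[:,:2].astype(np.float32));print(n,len(p),np.round(np.median(p,0)),'rect',np.round(r[0]),np.round(r[1]),round(r[2],1),'z',np.round(np.percentile(p[:,2],[2,50,98])))
v,u=np.mgrid[:420,:560]
box=lambda a,b,x,y:(u>=a)&(u<=b)&(v>=x)&(v<=y)
H,S,V=[hsv[...,i].astype(int) for i in range(3)]
mx=box(255,345,165,220)
blue=mx&(H>105)&(H<130)&(S>120)
rep('blue',blue); rep('plate',blue&(w[...,2]<100)); rep('tab',blue&(w[...,2]>108))
rep('mixer',mx&(w[...,2]>70)&(w[...,2]<100))
bt=box(190,232,190,230)
rep('beater',bt&(w[...,2]>85)); rep('post',bt&(w[...,2]>25)&(w[...,2]<50)); 
rep('brown',bt&(H<16)&(S>100))
for n,b in dict(jar=(180,210,160,185),mug=(110,148,203,240),spool=(140,156,152,168),stapler=(350,396,248,275),teal1=(222,250,162,190),teal2=(208,238,235,265),g1=(160,190,220,248),g2=(255,286,228,256)).items(): rep(n,box(*b)&(w[...,2]>10))
side=load('side')['color']
a=cv2.resize(c[150:270,160:350],None,fx=4,fy=4,interpolation=2)[:, :760]
cv2.imwrite('pics/c.png',a[:,:,::-1])
E
```

```text
blue 960 [ 542. -150.   92.] rect [ 542. -153.] [103.  98.] 0.9 z [ 84.  92. 124.]
plate 882 [ 542. -149.   92.] rect [ 542. -153.] [103.  98.] 1.0 z [84. 92. 99.]
tab 54 [ 542. -153.  123.] rect [ 532. -151.] [13. 60.] 85.5 z [109. 123. 131.]
mixer 3217 [539. -92.  88.] rect [541. -96.] [141. 251.] 0.9 z [77. 88. 98.]
beater 89 [476. 196. 122.] rect [477. 196.] [12. 54.] 46.4 z [ 90. 122. 131.]
post 63 [470. 187.  44.] rect [476. 198.] [40. 37.] 67.5 z [30. 44. 50.]
brown 234 [465. 187.   7.] rect [477. 198.] [69. 68.] 64.7 z [-5.  7. 50.]
jar 334 [596. 246.  76.] rect [596. 259.] [ 61. 102.] 1.0 z [13. 76. 86.]
mug 504 [439. 478.  56.] rect [435. 481.] [118. 118.] 87.1 z [11. 56. 95.]
spool 76 [643. 417.  39.] rect [641. 420.] [30. 51.] 65.3 z [11. 39. 51.]
stapler 380 [ 319. -339.   46.] rect [ 323. -338.] [ 78. 134.] 3.5 z [11. 46. 56.]
teal1 163 [599. 123.  25.] rect [600. 123.] [89. 88.] 1.3 z [10. 25. 45.]
teal2 164 [348. 157.  14.] rect [344. 158.] [81. 88.] 23.7 z [10. 14. 48.]
g1 169 [398. 317.  22.] rect [392. 324.] [87. 94.] 86.6 z [10. 22. 47.]
g2 146 [377.  -0.  16.] rect [383.  -6.] [70. 85.] 69.4 z [10. 16. 47.]
```

View pics/c.png

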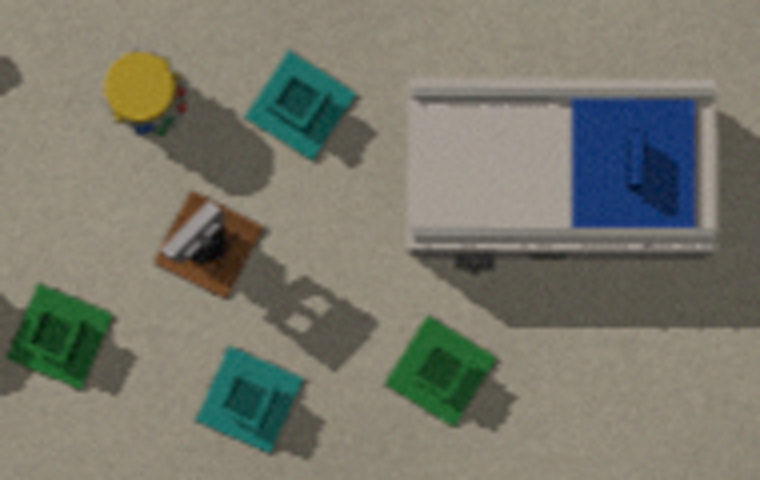

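The crop confirms the brown wooden post with the beater at crop (210,235). The others are teal and green. I'll turn the tool square to the mixer and move over the tab.

Call:
send_rows:
  steps: "0 0 0 0.92;0 0 0 0.92;0 0 0 0.92;0 0 0 0.92;0 0 0 0.9;0.092 -0.092 -0.005 0;0.092 -0.092 -0.005 0;0.092 -0.092 -0.005 0;0.092 -0.092 -0.005 0;0.092 -0.092 -0.005 0;0.092 -0.092 -0.005 0;0.092 -0.092 -0.005 0;0.092 -0.092 -0.005 0;0.092 -0.092 0 0;0.092 -0.092 0 0"
  fingers: 0.3
  squeeze: 40

```text
clock: 1.98
eef_pos: [541.6, -153.0, 246.8]
orientation: [0.0, 1.0, -0.0, -0.0]
ft_force: [1.1, -0.9, 0.1]
grip_width: 0.649
grip_force: 0.0
```

```bash
cat >> h.py <<'E'
def st():
    s=env.get_state();q=s['orientation'];yaw=np.degrees(2*np.arctan2(q[2],q[1]))
    yaw=(yaw+180)%360-180
    print('t %.2f'%s['clock'],np.round(s['eef_pos'],1),'yaw %.2f'%yaw,'F',np.round(s['ft_force'],1),'M',np.round(s['moment'],2),'w %.3f g %.1f'%(s['grip_width'],s['grip_force']),'q',np.round(s['q'],2));return s
E
python3 - <<'E'
from h import *
st()
shot('wrist','pics/d.png')
E
```

```text
t 1.98 [ 541.6 -153.   246.8] yaw -0.01 F [ 1.1 -0.9  0.1] M [-0.02  0.04  0.01] w 0.649 g 0.0 q [ 0.43  0.34 -0.26  1.44  0.09  1.37 -1.4 ]
```

View pics/d.png

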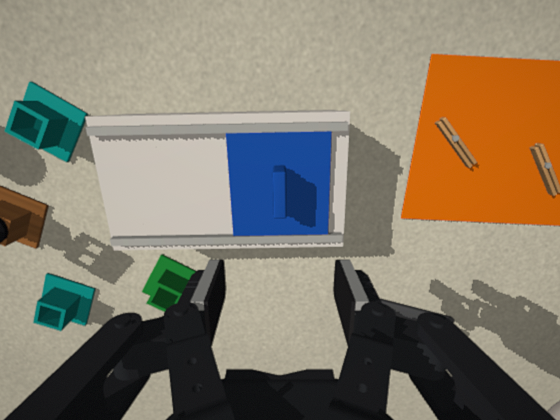

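The wrist view shows the blue plate at (282,183) and the tab at (279,191), with its shadow on the right. The fingers are at the bottom of the frame.

```bash
python3 - <<'E'
from h import *
im=load('wrist');w=pts(im);hsv=cv2.cvtColor(im['color'],cv2.COLOR_RGB2HSV)
blue=(hsv[...,0]>100)&(hsv[...,0]<130)&(hsv[...,1]>120);blue[260:]=0
for lo,hi in((84,97),(116,130),(100,130)):
    m=blue&(w[...,2]>lo)&(w[...,2]<hi);p=w[m];r=cv2.minAreaRect(p[:,:2].astype(np.float32));print(lo,len(p),np.round(np.median(p,0),1),r,np.percentile(p,[3,97],axis=0).round(1).tolist())
m=np.zeros_like(blue);m[100:250,80:350]=1
m&=(w[...,2]>75)&(w[...,2]<96);p=w[m];print(cv2.minAreaRect(p[:,:2].astype(np.float32)))
E
```

```text
84 9524 [ 552.2 -154.    92.6] ((546.0420532226562, -154.24276733398438), (105.5362548828125, 99.19182586669922), 0.9754500985145569) [[496.9, -200.9, 91.3], [595.8, -107.6, 93.9]]
116 655 [ 547.7 -154.9  125.4] ((545.9328002929688, -154.48387145996094), (43.68252944946289, 11.758308410644531), 0.4229927062988281) [[526.0, -160.3, 122.2], [567.3, -148.8, 126.7]]
100 697 [ 549.1 -154.9  125.4] ((545.9360961914062, -154.4961395263672), (43.72145080566406, 11.819348335266113), 0.6136110424995422) [[526.1, -160.3, 108.5], [567.5, -148.8, 126.7]]
((544.208251953125, -96.93824005126953), (140.56996154785156, 251.08119201660156), 1.0729680061340332)
```

Call:
send_rows:
  steps: "0.011 0.004 0.09 -0.25;0 0 0.09 0;0 0 0.09 0;0 0 0.08 0;0 0 0.022 0"

```text
clock: 2.65
eef_pos: [542.9, -155.4, 95.7]
orientation: [-0.001, 1.0, 0.009, -0.003]
ft_force: [1.0, 0.3, -0.0]
grip_width: 0.649
grip_force: 0.0
```

Call:
send_rows:
  steps: "0 0 0 0;0 0 0 0;0 0 0 0;0 0 0 0;0 0 0 0"
  fingers: -1

```text
clock: 3.28
eef_pos: [546.6, -155.5, 100.3]
orientation: [0.0, 1.0, 0.009, 0.002]
ft_force: [-1.0, 0.6, 6.0]
grip_width: 0.131
grip_force: 41.3
```

Call:
send_rows:
  steps: "0 -0.01 -0.005 0;0 -0.04 0 0;0 -0.04 0 0;0 -0.04 0 0;0 -0.04 0 0;0 -0.04 0 0;0 -0.03 0 0;0 -0.02 0 0;0 -0.01 0 0;0 0 0 0;0 0 0 0"

```text
clock: 4.65
eef_pos: [544.6, -50.5, 100.4]
orientation: [0.002, 1.0, 0.008, 0.001]
ft_force: [5.2, -5.5, -4.8]
grip_width: 0.131
grip_force: 40.0
```

Call:
send_rows:
  steps: "0 0 0 0;0 0 0 0;0 0 0 0;0 0 -0.06 0;0 0 -0.1 0;-0.02 0.08 -0.1 0;-0.03 0.09 -0.08 0;-0.03 0.09 0 0;0 0 0 0;0 0 0 0"
  fingers: 0.3

```text
clock: 5.9
eef_pos: [513.1, -151.0, 236.2]
orientation: [-0.001, 1.0, 0.009, -0.0]
ft_force: [0.4, 0.1, -0.6]
grip_width: 0.647
grip_force: 0.0
```

```bash
python3 - <<'E'
from h import *
st()
im=shot('wrist');w=pts(im)
pp=w.copy();pp[np.isnan(pp)]=9e9
d=np.hypot(pp[...,0]-547,pp[...,1]+156)
ys,xs=np.where((d<45)&(pp[...,2]>30));print(xs.min(),xs.max(),ys.min(),ys.max())
y0,x0=max(ys.min()-20,0),max(xs.min()-30,0)
c=im['color'][y0:ys.max()+30,x0:xs.max()+30];print(x0,y0,c.shape)
k=min(800/c.shape[1],600/c.shape[0]);print(k)
cv2.imwrite('pics/e.png',cv2.resize(c,None,fx=k*.99,fy=k*.99,interpolation=2)[:,:,::-1])
hsv=cv2.cvtColor(im['color'],cv2.COLOR_RGB2HSV)
o=(d<60)&(hsv[...,0]<20)&(hsv[...,1]>130)
for lo,hi in((40,60),(60,76),(76,90)):
    q=w[o&(w[...,2]>lo)&(w[...,2]<hi)];print(lo,len(q),np.round(q.mean(0),1) if len(q) else '')
b=(hsv[...,0]>100)&(hsv[...,0]<130)&(hsv[...,1]>120)&(w[...,2]>116)&(w[...,2]<130);b[270:]=0
print('tab',cv2.minAreaRect(w[b][:,:2].astype(np.float32)))
E
```

```text
t 5.90 [ 513.1 -151.   236.2] yaw 1.05 F [ 0.4  0.1 -0.6] M [-0.   -0.04  0.03] w 0.647 g 0.0 q [ 0.45  0.29 -0.25  1.54  0.07  1.33 -1.36]
166 398 108 419
136 88 (332, 292, 3)
1.8072289156626506
40 268 [ 545.9 -155.6   54.4]
60 149 [ 547.2 -157.4   68.1]
76 742 [ 546.5 -157.    80.6]
tab ((543.9613037109375, -52.70789337158203), (43.58325958251953, 12.240381240844727), 0.9645535945892334)
```

View pics/e.png

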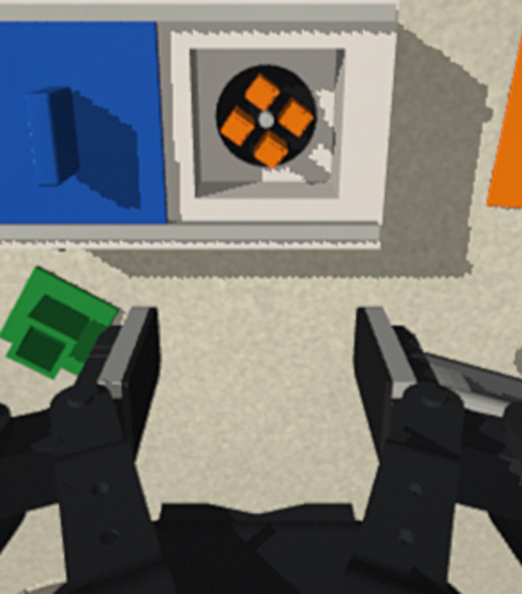

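The shutter is open. The crop shows four orange dogs around the pin at crop (266,119), with the cross turned. I'll measure the dog centres.

```bash
python3 - <<'E'
from h import *
im=load('wrist');w=pts(im)
hsv=cv2.cvtColor(im['color'],cv2.COLOR_RGB2HSV)
d=np.hypot(w[...,0]-547,w[...,1]+157)
o=((d<40)&(hsv[...,0]<20)&(hsv[...,1]>130)&(w[...,2]>77)).astype(np.uint8)
n,l,s,c=cv2.connectedComponentsWithStats(o)
C=[];
for i in range(1,n):
    if s[i,4]>50:
        p=w[l==i];C.append([*((np.percentile(p[:,:2],1,axis=0)+np.percentile(p[:,:2],99,axis=0))/2),np.median(p[:,2])]);r=cv2.minAreaRect(p[:,:2].astype(np.float32));print(s[i,4],np.round(C[-1],1),r)
C=np.array(C);m=C.mean(0);print(m,np.degrees(np.arctan2(*(C-m)[:,1::-1].T)),np.hypot(*(C-m)[:,:2].T))
E
```

```text
190 [ 562.2 -153.9   81. ] ((561.6115112304688, -154.31488037109375), (13.026744842529297, 12.933236122131348), 55.04728317260742)
186 [ 548.5 -173.    81. ] ((548.4618530273438, -173.04421997070312), (12.880492210388184, 13.064699172973633), 55.437862396240234)
183 [ 542.9 -141.    80.9] ((542.7713012695312, -141.08938598632812), (13.054946899414062, 13.22502326965332), 54.87900161743164)
169 [ 530.2 -159.9   81.2] ((529.7279052734375, -159.88743591308594), (13.00997257232666, 13.155227661132812), 54.563499450683594)
[ 545.96235859 -156.97699789   81.03697886] [  10.68574306  -81.0471875   100.94114385 -169.32900693] [16.56163375 16.24525964 16.23387261 15.9980021 ]
```

Call:
send_rows:
  steps: "0 0 0 -1;0 0 0 -1;0 0 0 -1;0 0 0 -1;0 0 0 -1;0 0 0 -1;0 0 0 -1;0 0 0 -1;0 0 0 -1;0 0 0 -1;0 0 0 -1;0 0 0 -1;0 0 0 -1;0 0 0 -1;0 0 0 -1;0 0 0 -1;0 0 0 -1;0 0 0 -1;0 0 0 -1;0 0 0 -1"

```text
clock: 8.45
eef_pos: [513.5, -150.1, 236.2]
orientation: [-0.001, 0.759, 0.652, 0.0]
ft_force: [0.0, -0.0, -0.2]
grip_width: 0.648
grip_force: 0.0
```

Call:
send_rows:
  steps: "0 0 0 -1;0 0 0 -1;0 0 0 -1;0 0 0 -1;0 0 0 -1;0 0 0 -1;0 0 0 -1;0 0 0 -1;0 0 0 -1;0 0 0 -1;0 0 0 -1;0 0 0 -1;0 0 0 -1;0 0 0 -0.5;0 0 0 0;0 0 0 0"

```text
clock: 10.45
eef_pos: [513.3, -151.9, 236.5]
orientation: [-0.0, 0.383, 0.924, 0.0]
ft_force: [0.9, -0.2, -0.4]
grip_width: 0.649
grip_force: 0.0
```

Call:
send_rows:
  steps: "0.086 0.079 0 0;0.086 0.079 0 0;0.086 0.079 0 0;0.086 0.079 0 0;0.086 0.079 0 0;0.086 0.079 0 0;0.086 0.079 0 0;0 0 0 0;0 0 0 0"

```text
clock: 11.58
eef_pos: [499.5, 173.8, 236.3]
orientation: [0.0, 0.383, 0.924, -0.001]
ft_force: [0.4, -0.2, -0.1]
grip_width: 0.649
grip_force: 0.0
```

```bash
python3 - <<'E'
from h import *
st()
im=shot('wrist','pics/f.png');w=pts(im)
v,u=np.mgrid[:420,:560]
d=np.hypot(w[...,0]-477,w[...,1]-197)
m=(d<45)&(v<260)
for lo,hi in((112,134),(118,130)):
    p=w[m&(w[...,2]>lo)&(w[...,2]<hi)];print(len(p),np.median(p,0).round(1),cv2.minAreaRect(p[:,:2].astype(np.float32)))
E
```

```text
t 11.57 [499.5 173.8 236.3] yaw 134.99 F [ 0.4 -0.2 -0.1] M [0.03 0.04 0.  ] w 0.649 g 0.0 q [ 0.21  0.36 -0.77  1.54  0.25  1.35  0.2 ]
941 [479.2 198.6 124.5] ((480.4117736816406, 197.10498046875), (11.766125679016113, 55.10710144042969), 45.629234313964844)
930 [479.4 198.2 124.6] ((480.4183044433594, 197.09857177734375), (11.766125679016113, 55.08877182006836), 45.629234313964844)
```

View pics/f.png

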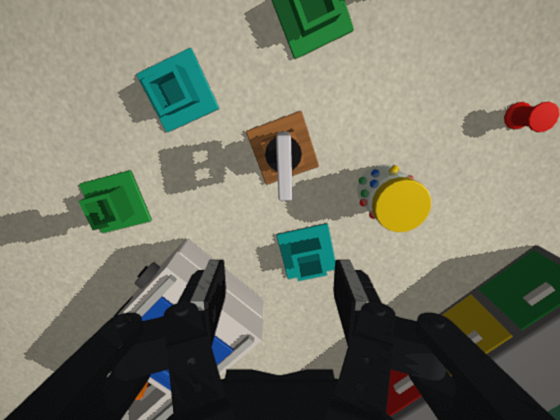

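The wrist view shows the beater's bar at (285,167) in the wooden holder at (283,147), clear of the jar. I'll go to grip it.

Call:
send_rows:
  steps: "0.038 0.004 0.02 -0.15;0.037 0.004 0.06 0;0 0 0.08 0;0 0 0.08 0;0 0 0.07 0;0 0 0.04 0;0 0 0.013 0;0 0 0 0;0 0 0 0"

```text
clock: 12.75
eef_pos: [481.1, 198.3, 92.3]
orientation: [0.001, 0.378, 0.926, 0.001]
ft_force: [-0.1, 0.6, 0.2]
grip_width: 0.651
grip_force: 0.0
```

Call:
send_rows:
  steps: "0 0 0 0;0 0 0 0;0 0 0 0;0 0 0 0;0 0 0 0"
  fingers: -1
  squeeze: 60

```text
clock: 13.38
eef_pos: [480.6, 198.0, 91.6]
orientation: [0.0, 0.378, 0.926, 0.0]
ft_force: [0.4, 0.3, 3.6]
grip_width: 0.129
grip_force: 58.8
```

```bash
python3 -c "
from h import *
st()"
```

```text
t 13.38 [480.6 198.   91.6] yaw 135.61 F [0.4 0.3 3.6] M [-0.08  0.07 -0.  ] w 0.129 g 58.8 q [ 0.12  0.47 -0.72  1.77  0.36  1.03  0.06]
```

Call:
send_rows:
  steps: "0 0 -0.03 0;0 0 -0.06 0;0 0 -0.08 0;0 0 -0.08 0;0 0 -0.08 0;0 0 -0.035 0;0 0 0 0;-0.05 -0.03 0 0;-0.09 -0.054 0 0;-0.09 -0.054 0 0;-0.09 -0.054 0 0;-0.09 -0.054 0 0;-0.09 -0.054 0 0;-0.09 -0.054 0 0;-0.09 -0.054 0 0;-0.09 -0.054 0 0;-0.066 -0.042 0 0;0 0 0 0"

```text
clock: 15.62
eef_pos: [576.7, -184.7, 234.1]
orientation: [-0.002, 0.381, 0.925, -0.001]
ft_force: [0.3, 0.9, -1.6]
grip_width: 0.131
grip_force: 58.7
```

Call:
send_rows:
  steps: "0 0 0 -0.8;0 0 0 -0.8;0 0 0 -0.77;0 0 0 0;0 0 0 0;0 0 0 0"

```text
clock: 16.38
eef_pos: [578.0, -179.9, 237.0]
orientation: [-0.0, 0.3, 0.954, -0.0]
ft_force: [0.4, -0.4, -1.1]
grip_width: 0.131
grip_force: 58.7
```

```bash
python3 - <<'E'
from h import *
st()
im=shot('wrist','pics/g.png');w=pts(im)
hsv=cv2.cvtColor(im['color'],cv2.COLOR_RGB2HSV)
d=np.hypot(w[...,0]-546,w[...,1]+157)
o=((d<40)&(hsv[...,0]<20)&(hsv[...,1]>130)&(w[...,2]>77)&(w[...,2]<90)).astype(np.uint8)
n,l,s,c=cv2.connectedComponentsWithStats(o)
for i in range(1,n):
    if s[i,4]>40: print(s[i,4],c[i].round(),np.median(w[l==i],0).round(1),cv2.minAreaRect(w[l==i][:,:2].astype(np.float32)))
E
```

```text
t 16.38 [ 578.  -179.9  237. ] yaw 145.09 F [ 0.4 -0.4 -1.1] M [-0.01 -0.02 -0.02] w 0.131 g 58.7 q [ 0.69  0.5  -0.66  1.32  0.3   1.42  1.01]
194 [269. 138.] [ 530.1 -159.    81. ] ((530.1845703125, -159.15660095214844), (12.56609058380127, 12.293094635009766), 55.00354766845703)
206 [293. 138.] [ 543.4 -140.6   80.6] ((543.6983032226562, -140.51736450195312), (12.542261123657227, 13.32353401184082), 55.67154312133789)
185 [269. 162.] [ 548.9 -172.4   80.9] ((549.094970703125, -172.55520629882812), (12.857243537902832, 12.805829048156738), 54.41786575317383)
170 [293. 162.] [ 561.8 -153.5   81.4] ((562.269775390625, -153.69900512695312), (11.88804817199707, 12.636178016662598), 56.08854293823242)
```

View pics/g.png

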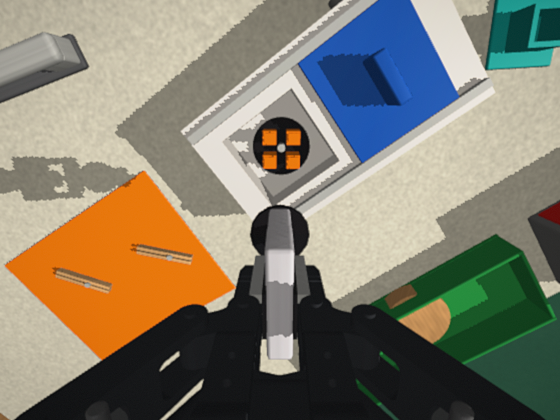

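The wrist view shows the beater gripped with its collar at (280,232), and the four dogs around (281,150) aligned with the tool. I'll check the collar centre against the TCP.

```bash
python3 - <<'E'
from h import *
from scipy.optimize import least_squares
im=load('wrist');w=pts(im)
y=np.radians(145.09);X=np.array([np.cos(y),np.sin(y)]);Y=np.array([np.sin(y),-np.cos(y)])
T=np.array([578.,-179.9]);
px=(w[...,:2]-T)@X;py=(w[...,:2]-T)@Y;z=w[...,2]
for lo,hi in((182,194),(240,275)):
    m=(abs(px)<60)&(abs(py)<26)&(z>lo)&(z<hi);v,u=np.mgrid[:420,:560];m&=(u>240)&(u<320)
    print(lo,m.sum(),np.percentile(px[m],[0,2,50,98,100]).round(1),np.percentile(py[m],[0,2,50,98,100]).round(1),np.median(z[m]))
    print(cv2.minAreaRect(np.c_[px[m],py[m]].astype(np.float32)))
m=(abs(px)<60)&(abs(py)<26)&(z>182)&(z<195)&(v<245)
# forward edge: per-row max px
b=[(px[m&(abs(py-k)<.6)].max(),k) for k in range(-17,18) if (m&(abs(py-k)<.6)).any()]
b=np.array(b);f=least_squares(lambda c:np.hypot(b[:,0]-c[0],b[:,1]-c[1])-20,[0,0],loss='soft_l1');print(f.x,np.abs(f.fun).max())
E
```

```text
182 1327 [-15.8 -13.7   3.4  18.8  19.6] [-20.6 -19.2   0.   17.4  18.6] 191.94721668772758
((2.061166763305664, -1.0202369689941406), (39.275142669677734, 34.99638366699219), 88.17827606201172)
240 5592 [-28.8 -24.9   9.6  27.6  28.1] [-19.8 -17.   -0.9  15.2  18. ] 269.42845613467716
((0.7102909088134766, 1.2874279022216797), (35.209529876708984, 55.42873001098633), 68.05490112304688)
[-0.56679297 -0.83728338] 0.28618879329373925
```

Call:
send_rows:
  steps: "0.05 0.003 0 0;0.05 0 0 0;0 0 0 0;0 0 0.06 0;0 0 0.06 0;0 0 0.04 0;0 0 0.018 0;0 0 0 0;0 0 0 0"

```text
clock: 17.55
eef_pos: [546.9, -156.3, 167.0]
orientation: [0.001, 0.3, 0.954, 0.0]
ft_force: [0.3, -1.2, -1.2]
grip_width: 0.13
grip_force: 58.8
```

```bash
python3 - <<'E'
from h import *
st();a=shot('side');shot('wrist','pics/i0.png')
K=cv2.projectPoints(np.array([[546.,-157,100]]),np.array(a['rvec'],float),np.array(a['tvec'],float),np.array(a['K']),None)[0].ravel();print(K)
x,y=K.astype(int);c=a['color'][y-60:y+50,x-75:x+75];cv2.imwrite('pics/i.png',cv2.resize(c,None,fx=4,fy=4,interpolation=2)[:,:,::-1])
E
```

```text
t 17.55 [ 546.9 -156.3  167. ] yaw 145.09 F [ 0.3 -1.2 -1.2] M [ 0.01 -0.05  0.03] w 0.130 g 58.8 q [ 0.72  0.47 -0.66  1.54  0.3   1.23  0.97]
[286.3184571 171.5011977]
```

View pics/i.png

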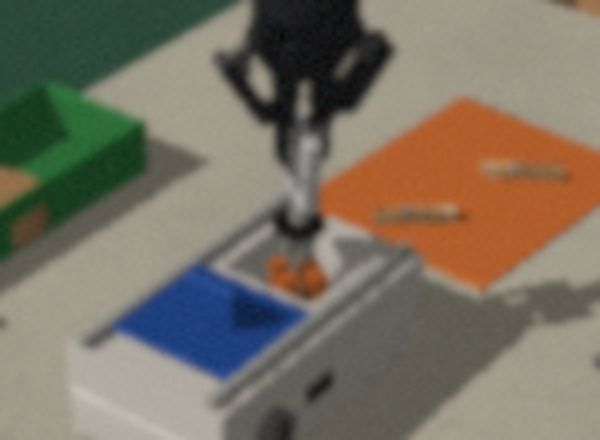

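The side view shows the stem over the orange dogs, with the collar at crop (298,222). I'll lower it slowly.

Call:
send_rows:
  steps: "0 0 0.01 0;0 0 0.01 0;0 0 0.01 0;0 0 0.008 0;0 0 0.008 0;0 0 0 0"

```text
clock: 18.4
eef_pos: [545.8, -156.3, 147.3]
orientation: [-0.0, 0.3, 0.954, -0.0]
ft_force: [-0.6, -0.1, -1.5]
grip_width: 0.133
grip_force: 58.8
```

It is 11 mm below the dog tops with no force, so the splines have meshed. I'll press it home.

Call:
send_rows:
  steps: "0 0 0.01 0;0 0 0.01 0;0 0 0.008 0;0 0 0.006 0;0 0 0.004 0;0 0 0.004 0;0 0 0 0;0 0 0 0"

```text
clock: 19.4
eef_pos: [546.6, -156.3, 132.6]
orientation: [0.001, 0.3, 0.954, -0.0]
ft_force: [-2.7, 0.7, 9.8]
grip_width: 0.133
grip_force: 60.5
```

Call:
send_rows:
  steps: "0 0 0.004 0;0 0 0.003 0;0 0 0 0;0 0 0 0;0 0 0 0"
  squeeze: 80

```text
clock: 20.02
eef_pos: [546.8, -156.3, 132.6]
orientation: [0.001, 0.3, 0.954, -0.001]
ft_force: [-6.2, 0.2, 21.6]
grip_width: 0.127
grip_force: 80.5
```

```bash
python3 - <<'E'
from h import *
st();im=shot('wrist');w=pts(im)
v,u=np.mgrid[:420,:560]
d=np.hypot(w[...,0]-546.3,w[...,1]+156.8)
p=w[(d<19)&(u>240)&(u<320)&(v<260)&(w[...,2]<115)];print(len(p),np.percentile(p[:,2],[5,50,95]).round(1))
hsv=cv2.cvtColor(im['color'],cv2.COLOR_RGB2HSV)
b=(hsv[...,0]>100)&(hsv[...,0]<130)&(hsv[...,1]>120)&(w[...,2]>116)&(w[...,2]<130)
print('tab',cv2.minAreaRect(w[b][:,:2].astype(np.float32)))
E
```

```text
t 20.02 [ 546.8 -156.3  132.6] yaw 145.08 F [-6.2  0.2 21.6] M [ 0.24  1.82 -0.02] w 0.127 g 80.5 q [ 0.71  0.5  -0.65  1.59  0.33  1.16  0.95]
1342 [53.7 87.4 88.5]
tab ((543.601318359375, -52.131561279296875), (43.91054916381836, 12.411040306091309), 1.0969340801239014)
```

The collar's top is at 87 mm, which is the dog tops (81) plus 6, so the beater is home. TCP height has stopped changing as the push rises to 21.6 N, and the shutter is still open. Handing in.

```bash
python3 -c "
from h import *
print(env.close_job()); st()"
```

```text
the job is handed in; nothing more can be done
None
the job is handed in; nothing more can be done
```

I handed the job in (no verdict was returned): the shutter is open, and the beater is meshed in the coupling with its collar on the dogs, still gripped and pressed down with about 20 N.

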